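Bring the salt jar to the front of the spice carousel and hold it there

ROBOT

A 6-joint arm with a two-finger parallel gripper is mounted at the origin on the work surface. World frame = base frame: x ahead of the robot, y to its left, z up, the work surface at z = 0. Lengths are in m, angles in rad, forces in N, time in s.
With the tool pointing down it reaches from about 0.425 to 0.95 m from the base axis. Payload 3.5 kg.
Tool frame: the origin (TCP) lies between the finger pads, 19 mm behind the fingertips; this is the grasp point; x points along the fingers, z is the direction in which the jaws open and shut, and the axes are right-handed (so a half turn about x gives the same grasp; the last joint's range is limited). The gripper opens to 85 mm and grips with 20 to 120 N. Pads are 22 mm wide; open, the fingers measure 114 mm over their backs; the gripper's body (76 mm by 85 mm) begins 54 mm behind the grasp point. The pads swing forward as they close: fully open they stand 13 mm farther back than shut.
Start: joints at [-1.375, 0.286, 1.577, -0, 1.279, -0.15], TCP at [0.229, -0.635, 0.25] pointing down, gripper open.
Joint ranges: [-2.77, 2.77], [-0.9, 2.22], [0.21, 2.48], [-1.53, 4.67], [0.24, 2.81], [-2.84, 2.84]. Speed limits (rad/s): [2.79, 2.79, 3.14, 3.14, 3.14, 3.14].

INTERFACE

Orientations are given as a unit quaternion [x, y, z, w].
In Python, from plant import ctrl gives the robot as it stands.
- The arm moves only by the tool move_arm, never from a script. Its argument "commands" is one flat list of numbers, 4 for each row, row after row: the shift along the tool's x, y, z in units of 25 mm (1.0 is 25 mm), then the turn about the tool's x in units of 5 degrees (1.0 is 5 degrees). A call has 1 to 20 rows; each row shifts and turns the commanded pose from where the row before left it, along the tool's axes as they then stand; what a row does not reach is not made up. A row lasts 1/8 s, in which the tool goes at most 62.5 mm and 10.7 degrees, less where a joint would pass 70% of its speed; a pose out of reach is approached as far as the arm can. A call is refused whole if a number of a shift passes 1 or a number of a turn 1, either way. A call with a gripper value outside its range is refused whole. "jaw" is the finger opening in mm, from 0 to 85.4, set as the call begins (left out, the last holds). The fingers move at their own pace and stop on an object; "force" is the grip in N (left out, the last holds). Time passes only in rows, so rows that do not move let the fingers close. It gives the time, the measured TCP pose, the force and the opening at its end, in the units of the state.
- ctrl.get_state(): the state, without advancing time (a new reading comes with each control period).
- ctrl.read_camera(name): name is "scene" or "top" or "wrist"; returns the picture (384x512x3 uint8, red, green, blue); there is no depth.
- ctrl.get_calibration(name): a dict with "camera_matrix" (3x3 intrinsics, pixels), "camera_from_world" (4x4, takes a point from world to camera coordinates); the wrist camera has in their place "mount" (4x4, takes a point from camera to tool coordinates, whose origin is the TCP and whose axes are the tool frame's). Camera axes: x right, y down, z forward; pixel columns grow to the right and rows downward; lengths in m; the calibration is good to about 2 mm. The wrist camera is an equidistant fisheye: a pixel r from the principal point sees the ray r / f radians off the axis. A picture is of the moment at which its call begins: read the wrist's pose just before it. get_calibration takes no time and is no camera call.
- ctrl.sign_off(): hands the job in, once; it reports no verdict.
The state is a dict: "time": time; "qpos": joint angles; "dq": joint speeds; "joint_efforts": joint torques, N m; "eef_pos": TCP position; "tcp_rot": TCP orientation; "contact_force": force on the tool from outside, world axes, zero at the start; "wrist_torque": the same for the moment, N m; "opening": opening from 0.0 (shut) to 1.0 (fully open).
Only numpy, scipy, OpenCV 4.12 (cv2) and the standard library are available. Lean on these libraries where they do the work, as an engineer would, in place of code of your own. Each camera call takes 0.05 s, during which the arm holds its last target.

TASK

Turn the spice carousel steadily, without whirling it, until the salt jar (the one with the ball-shaped stopper) stands squarely over the middle of the front side of the carousel's square base, the side towards the robot. Keep the carousel still by gripping the wooden handle on top of its centre post and finish holding it so, without letting go, so that I can lift the jar out. Leave everything else on the shelf where it is.

Things in the scene. Friction and masses are not known exactly. Their poses are not given: they have to be found in the camera images.
- carousel_base: Fixed square plinth of the spice carousel, brown wood, 230 x 230 mm, 24 mm high, standing on the shelf at a yaw of up to 0.3 rad. Origin: centre of its underside, on the turning axis (vertical). Its -x axis points out of the middle of its front side, the one towards the robot.
- carousel (a joint): Angle of the round turntable (228 mm across, top 42 mm above the shelf) on the base, rad, growing anticlockwise seen from above; 0, or any whole turn, when the salt jar is exactly at the front. It turns freely either way, no stops within reach (+-12.6 rad), no detents, a light drag of about 0.03 N m, and stays where it is left.
- turntable_top (a point): Middle of the turntable's upper face, 42 mm above the shelf, on the turning axis. Six jars, 49 mm across, stand on the turntable every 60 degrees, their axes 75 mm from the turning axis, and turn with it; they keep their places on it. A thin steel wire rail of 107 mm radius runs round them 67 mm above the shelf.
- salt_jar (a point): The salt jar: a glass jar like the five others but with a ball-shaped stopper (38 mm across, top 163 mm above the shelf); the others have flat disc lids, top 138 mm above the shelf. Origin: centre of the jar's underside, 42 mm above the shelf and 75 mm from the turning axis. Its x axis points from it to the turning axis.
- carousel_handle (a point): Flat upright dark wooden handle on the 17 mm steel centre post, above the jars, fixed to the turntable: 68 mm long (its x axis, which lies along the line through the turning axis and the salt jar), 16 mm thick (y), 30 mm high, rounded edges. Origin: its centre, on the turning axis, 192 mm above the shelf (spans 177 to 207 mm). Grip it from above across its thickness.
- bowl: Bystander: empty blue ceramic bowl, 130 mm across, 58 mm high, beside the carousel. Origin: centre of its underside.
- mug: Bystander: white mug, 80 mm across, 85 mm high, its handle roughly towards the robot, beside the carousel. Origin: centre of its underside.
- spoon: Bystander: wooden spoon, 260 mm long, lying near the robot on the right. Origin: its middle, on the underside; long axis x.
- spatula: Bystander: steel spatula, 280 mm long, lying near the robot on the left. Origin: its middle, on the underside; long axis x.
- comal: Bystander: cast iron comal, 262 mm across, lying on the gas burner to the left, its top about 111 mm above the shelf. Origin: centre of its underside.
- press_lever_mid (a point): Bystander: middle of the wooden lever (300 mm long) lying folded down over the tortilla press on the right, a pair of hinged boards 240 x 200 mm; 70 mm above the shelf (the lever's top 82 mm). The lever lifts if knocked.
- press_lid_mid (a point): Bystander: middle of the upper board of the tortilla press, which lies shut, 36 mm above the shelf.

How it is judged:
By the outcome, as a careful person would: the job done as asked, in the order asked, and still so for the second after the job is handed in, while the arm keeps its last pose, push and grip.
It also fails if it takes over 48 s, if anything falls off the work surface, if the arm or the gripper's body presses on something with over 40 N, if the wrist force passes 120 N, or if a joint passes its speed limit or range.

## Working session

There is one attempt and no reset: what is moved stays moved. The work goes in short steps, Python scripts to look and compute and a tool call to move; the robot and the scene stay as the last step left them, time stands still between calls to the robot, and variables do not carry over. Pictures are saved under pics/ and viewed, and the job is handed in when it is done.

Besides the shell and the picture viewer there is one more tool, called by a JSON object that holds its "fn" and its "kwargs". move_arm: Moves the arm, as the interface text tells. Its arguments: {"type":"object","properties":{"commands":{"type":"array"},"jaw":{"type":"number"},"force":{"type":"number"}},"required":["commands"]}

```bash
mkdir -p pics; ls
python3 - <<'E'
from plant import ctrl
import cv2
s=ctrl.get_state(); print(s)
for n in ("scene","top","wrist"):
    im=ctrl.read_camera(n); cv2.imwrite(f"pics/{n}0.png",im[:,:,::-1]); print(n,ctrl.get_calibration(n))
E
```

```text
pics
{'time': 0.0, 'qpos': array([-1.37502351e+00,  2.87180415e-01,  1.57819515e+00,  3.34317631e-05,
        1.27860538e+00, -1.50035518e-01]), 'dq': array([-0.00153424,  0.00075241,  0.00052527, -0.00079647, -0.00058271,
       -0.00119346]), 'joint_efforts': array([-2.87002777e-04, -4.05978978e+01, -2.92627627e+01, -1.56793608e-04,
        5.81565168e-03,  4.47325590e-06]), 'eef_pos': array([ 0.22868631, -0.63442076,  0.24862747]), 'tcp_rot': array([ 0.40711662,  0.57916698, -0.40593373,  0.57796147]), 'contact_force': array([ 0.24889763, -0.97533885, -0.67682939]), 'wrist_torque': array([ 0.03762774, -0.00339782,  0.00158223]), 'opening': 0.9992717241945179}
scene {'camera_matrix': array([[492.15144539,   0.        , 249.62066929],
       [  0.        , 492.15144539, 190.99589994],
       [  0.        ,   0.        ,   1.        ]]), 'camera_from_world': array([[ 0.60450951,  0.79657805,  0.00562707, -0.26909071],
       [ 0.56129794, -0.42092576, -0.7125771 , -0.1276462 ],
       [-0.5652547 ,  0.4339181 , -0.70157124,  2.14021976],
       [ 0.        ,  0.        ,  0.        ,
[... 386 characters left out ...]
      [ 1.17136165e-01, -9.89516273e-03, -9.93066566e-01,
         1.78054917e+00],
       [ 0.00000000e+00,  0.00000000e+00,  0.00000000e+00,
         1.00000000e+00]])}
wrist {'camera_matrix': array([[297.31863964,   0.        , 254.63845094],
       [  0.        , 297.31863964, 195.4314888 ],
       [  0.        ,   0.        ,   1.        ]]), 'mount': array([[ 3.74579571e-04, -3.24786629e-01,  9.45787241e-01,
        -1.23509382e-01],
       [-6.78872132e-04, -9.45787172e-01, -3.24786336e-01,
         8.25408837e-02],
       [ 9.99999699e-01, -5.20410275e-04, -5.74761144e-04,
        -8.67860720e-04],
       [ 0.00000000e+00,  0.00000000e+00,  0.00000000e+00,
         1.00000000e+00]])}
```

View pics/top0.png

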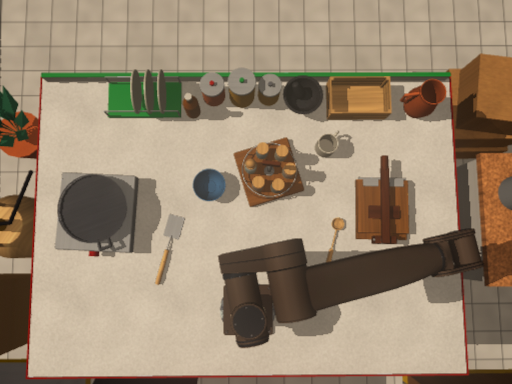

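View pics/scene0.png

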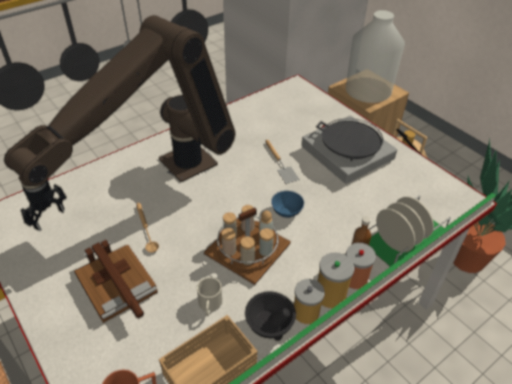

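Run:
```python
import cv2
im=cv2.imread('pics/top0.png')
cv2.imwrite('pics/top0z.png',cv2.resize(im[60:240,140:380],None,fx=3.3,fy=3.3,interpolation=cv2.INTER_CUBIC))
```

```text
(no output)
```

View pics/top0z.png

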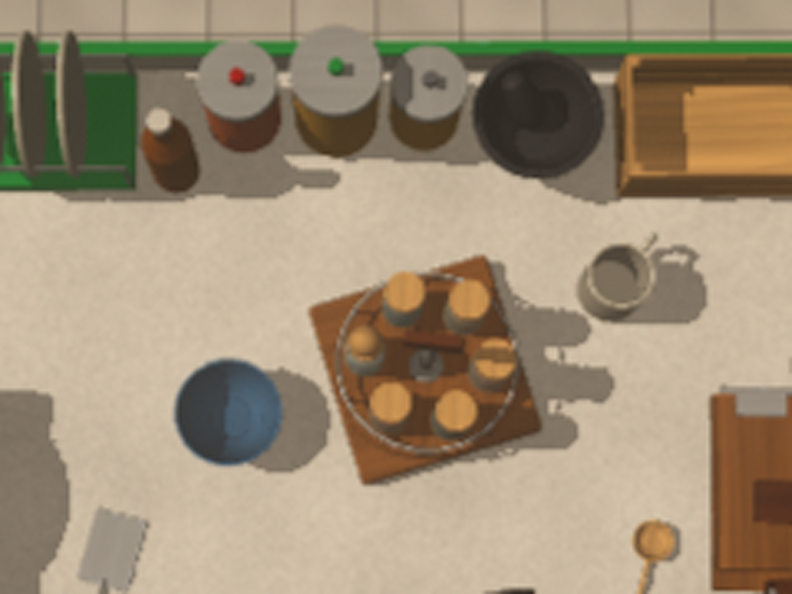

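Run:
```python
import cv2
im=cv2.imread('pics/scene0.png')
cv2.imwrite('pics/scene0z.png',cv2.resize(im[190:290,190:310],None,fx=6,fy=6,interpolation=cv2.INTER_CUBIC))
```

```text
(no output)
```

View pics/scene0z.png

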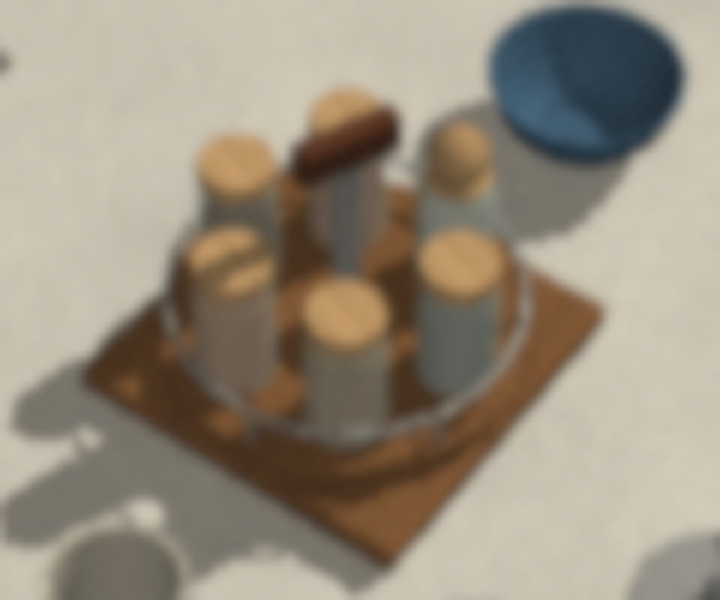

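The top view shows the plinth corners at zoom pixels (309,308), (485,257), (541,430) and (365,484). The salt ball is at (362,342), on the left (+y) side, and the handle runs from (402,338) to (465,348). I'll fit the pose from both fixed cameras.

```bash
cat > h.py <<'E'
import numpy as np
from scipy.optimize import least_squares
from scipy.spatial.transform import Rotation as R
def proj(c,P):
    T=c["camera_from_world"];K=c["camera_matrix"];p=(T[:3,:3]@np.asarray(P).T).T+T[:3,3]
    q=(K@p.T).T; return q[:,:2]/q[:,2:]
def model(v):
    # v: cx,cy,yaw,th ; returns named points
    cx,cy,yaw,th=v
    d={}
    for k,a in enumerate([45,135,225,315]):
        r=.115*2**.5; A=yaw+np.radians(a); d[f"c{k}"]=[cx+r*np.cos(A),cy+r*np.sin(A),.024]
    s=yaw+np.pi+th
    d["ball"]=[cx+.075*np.cos(s),cy+.075*np.sin(s),.144]
    for k in range(1,6):
        A=s+k*np.pi/3; d[f"l{k}"]=[cx+.075*np.cos(A),cy+.075*np.sin(A),.138]
    d["h+"]=[cx+.034*np.cos(s),cy+.034*np.sin(s),.2]; d["h-"]=[cx-.034*np.cos(s),cy-.034*np.sin(s),.2]
    return d
E
cat > fit.py <<'E'
from plant import ctrl
from h import *
ct,cs=ctrl.get_calibration("top"),ctrl.get_calibration("scene")
z=lambda u,v:(140+u/3.3-.35,60+v/3.3-.35)
y=lambda u,v:(190+u/6-.4,190+v/6-.4)
top={"c1":z(309,308),"c0":z(485,257),"c3":z(541,430),"c2":z(365,484),"ball":z(362,341),
"l1":z(390,403),"l2":z(455,411),"l3":z(494,359),"l4":z(469,300),"l5":z(404,292),"h+":z(402,337),"h-":z(465,349)}
sc={"c0":y(387,567),"c1":y(604,312),"c3":y(84,378),"ball":y(460,158),"l5":y(461,262),"l4":y(346,312),"l3":y(231,263),"l2":y(237,163)}
def f(v):
    d=model(v); r=[]
    for c,m in((ct,top),(cs,sc)):
        k=list(m); r.append((proj(c,[d[i] for i in k])-np.array([m[i] for i in k])).ravel())
    return np.concatenate(r)
s=least_squares(f,[.7,0,.2,-1.5],loss="soft_l1"); print(s.x,np.degrees(s.x[2:]))
r=f(s.x).reshape(-1,2).round(1); print(list(zip(list(top)+list(sc),r.tolist())))
print("handle dir deg",np.degrees(s.x[2]+s.x[3]))
E
python3 fit.py
python3 - <<'E'
from plant import ctrl
from h import *
s=ctrl.get_state();M=R.from_quat(s['tcp_rot']).as_matrix();print(M.round(3))
E
```

```text
[ 0.54538761 -0.08741461 -1.27833845 -0.42425985] [-73.24339789 -24.30829863]
[('c1', [-0.8, -0.5]), ('c0', [0.2, -1.2]), ('c3', [0.6, 0.1]), ('c2', [-1.0, 0.4]), ('ball', [0.8, 0.1]), ('l1', [0.1, -0.2]), ('l2', [0.2, -0.1]), ('l3', [0.3, 0.0]), ('l4', [0.0, -0.1]), ('l5', [0.1, -0.2]), ('h+', [0.2, -0.2]), ('h-', [-0.4, -1.5]), ('c0', [0.4, -1.1]), ('c1', [0.9, -1.0]), ('c3', [-1.4, -1.4]), ('ball', [-0.3, -0.1]), ('l5', [-0.2, 0.1]), ('l4', [-0.3, 0.2]), ('l3', [-0.1, -0.4]), ('l2', [-0.3, -0.1])]
handle dir deg -97.5516965192091
[[-0.     0.941  0.339]
 [ 0.002  0.339 -0.941]
 [-1.     0.    -0.002]]
```

{"fn": "move_arm", "kwargs": {"commands": [-0.1,0,0,-0.96,-0.1,0,0,-0.96,-0.1,0,0,-0.96,-0.1,0,0,-0.96,-0.1,0,0,-0.96,-0.1,0,0,-0.96,-0.1,0,0,-0.96,-0.1,0,0,-0.96,-0.1,0,0,-0.96,-0.1,0,0,-0.96,-0.1,0,0,-0.96,-0.1,0,0,-0.96,-0.1,0,0,-0.96], "jaw": 85}}

```text
time: 1.78
eef_pos: [0.2288, -0.6348, 0.2819]
tcp_rot: [0.047, 0.706, -0.047, 0.705]
contact_force: [0.0, 1.1, -0.7]
opening: 0.994
```

```bash
cat > st.py <<'E'
from plant import ctrl
from h import *
import sys
s=ctrl.get_state();M=R.from_quat(s['tcp_rot']).as_matrix();print("t",s['time'],"pos",s['eef_pos'].round(4),"zang",np.degrees(np.arctan2(M[1,2],M[0,2])).round(2),"q",s['qpos'].round(3),"F",s['contact_force'].round(2),"Mz",s['wrist_torque'].round(2),"op",round(s['opening']*85.4,1)); print(M[:,0].round(4))
t=np.array([float(a) for a in sys.argv[1:4]]) if len(sys.argv)>3 else None
if t is not None: print("units xyz",(M.T@(t-s['eef_pos'])/.025).round(2))
E
python3 st.py 0.5454 -0.0874 0.275
```

```text
t 1.775 pos [ 0.2288 -0.6348  0.2819] zang -7.63 q [-1.375  0.265  1.544 -0.     1.333 -1.242] F [ 0.05  1.07 -0.73] Mz [-0.02  0.06  0.03] op 84.8
[-2.0e-04  1.1e-03 -1.0e+00]
units xyz [ 0.3  23.38  9.65]
```

{"fn": "move_arm", "kwargs": {"commands": [0,0.94,0.39,0,0,0.94,0.39,0,0,0.94,0.39,0,0,0.94,0.39,0,0,0.94,0.39,0,0,0.94,0.39,0,0,0.94,0.39,0,0,0.94,0.39,0,0,0.94,0.39,0,0,0.94,0.39,0,0,0.94,0.39,0,0,0.94,0.39,0,0,0.94,0.39,0,0,0.94,0.39,0,0,0.94,0.39,0,0,0.94,0.39,0,0,0.94,0.39,0,0,0.94,0.39,0,0,0.94,0.39,0,0,0,0,0]}}

```text
time: 4.28
eef_pos: [0.4734, -0.2159, 0.2826]
tcp_rot: [0.047, 0.706, -0.047, 0.706]
contact_force: [-0.7, 0.2, 0.2]
opening: 0.993
```

```bash
python3 st.py 0.5454 -0.0874 0.275
python3 - <<'E'
from plant import ctrl
import cv2,numpy as np
s=ctrl.get_state(); np.savez("w1.npz",p=s['eef_pos'],q=s['tcp_rot'])
im=ctrl.read_camera("wrist")[:,:,::-1]; cv2.imwrite("pics/w1.png",im); cv2.imwrite("pics/w1z.png",cv2.resize(im,(800,600),interpolation=cv2.INTER_CUBIC))
E
```

```text
t 4.275 pos [ 0.4734 -0.2159  0.2826] zang -7.63 q [-0.623 -0.084  1.917 -0.     1.308 -0.49 ] F [-0.7   0.21  0.19] Mz [-0.03 -0.02 -0.  ] op 84.8
[ 1.e-04 -1.e-04 -1.e+00]
units xyz [0.3  5.48 2.17]
```

View pics/w1z.png

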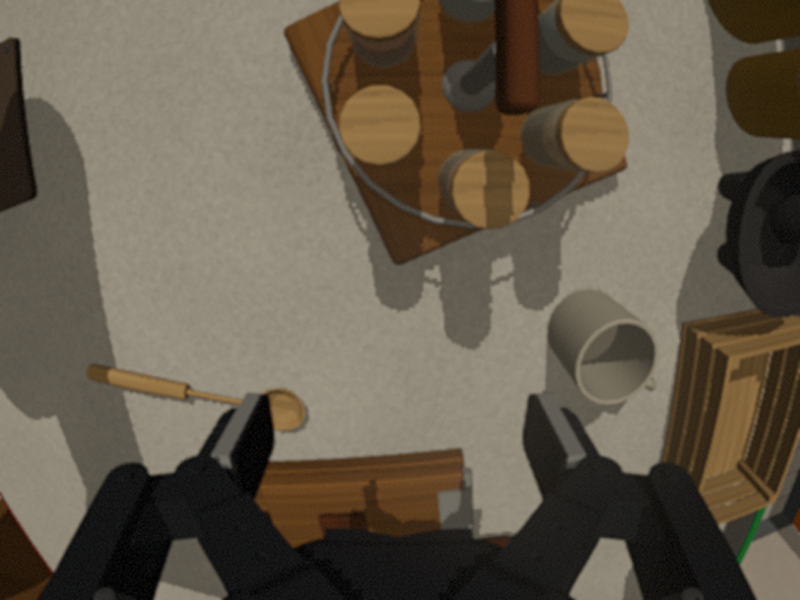

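{"fn": "move_arm", "kwargs": {"commands": [0,0.8,0.44,0,0,0.8,0.44,0,0,0.8,0.43,0,0,0.8,0.43,0,0,0.8,0.43,0,0,0,0,0]}}

```text
time: 5.08
eef_pos: [0.5403, -0.1258, 0.2824]
tcp_rot: [0.048, 0.706, -0.048, 0.705]
contact_force: [-0.3, -0.9, -0.4]
opening: 0.996
```

```bash
python3 st.py 0.5454 -0.0874 0.275
python3 - <<'E'
from plant import ctrl
import cv2,numpy as np
s=ctrl.get_state(); np.savez("w2.npz",p=s['eef_pos'],q=s['tcp_rot'])
im=ctrl.read_camera("wrist")[:,:,::-1]; cv2.imwrite("pics/w2.png",im); cv2.imwrite("pics/w2z.png",cv2.resize(im,(800,600),interpolation=cv2.INTER_CUBIC))
E
```

```text
t 5.075 pos [ 0.5403 -0.1258  0.2824] zang -7.73 q [-0.412 -0.003  1.84  -0.     1.305 -0.277] F [-0.28 -0.87 -0.44] Mz [-0.01 -0.02  0.02] op 85.1
[-3.e-04 -3.e-04 -1.e+00]
units xyz [ 0.3   1.55 -0.  ]
```

View pics/w2z.png

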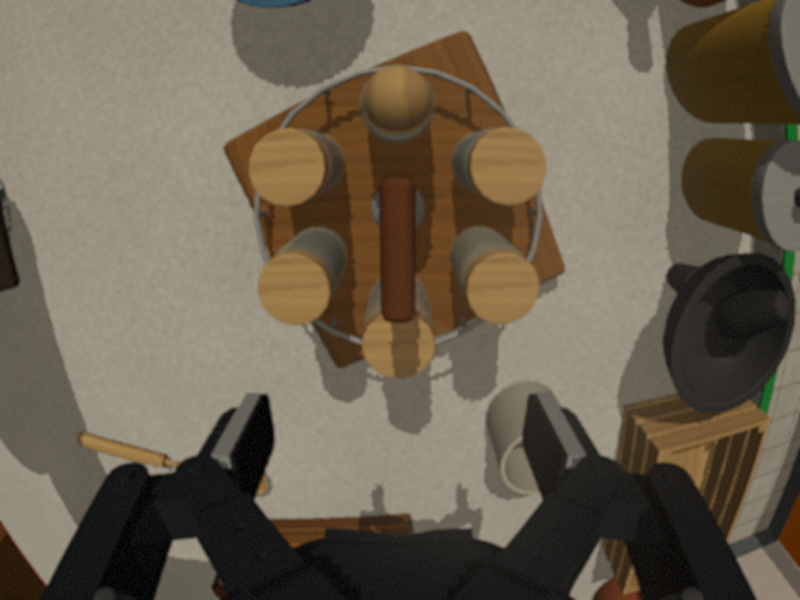

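The whole carousel is in view. The salt ball is at (397,103), the handle runs from (398,178) to (398,320), and the plinth corners are at (466,32), (226,149), (341,366) and (563,268). I'll refine the fit with the fisheye model.

```bash
cat >> h.py <<'E'
def projw(c,p,q,P):
    M=R.from_quat(q).as_matrix(); t=(np.asarray(P)-p)@M
    m=c["mount"]; x=(t-m[:3,3])@m[:3,:3]
    rho=np.hypot(x[:,0],x[:,1]); th=np.arctan2(rho,x[:,2]); K=c["camera_matrix"]
    return np.c_[K[0,2]+K[0,0]*th*x[:,0]/rho, K[1,2]+K[0,0]*th*x[:,1]/rho]
E
cat > fitw.py <<'E'
from plant import ctrl
from h import *
cw=ctrl.get_calibration("wrist"); w=np.load("w2.npz")
z=lambda u,v:((u+.5)/1.5625-.5,(v+.5)/1.5625-.5)
m={"c0":z(466,32),"c1":z(226,149),"c2":z(341,366),"c3":z(563,268),
"ball":z(397,102),"l1":z(287,168),"l2":z(295,288),"l3":z(398,342),"l4":z(503,287),"l5":z(507,165)}
def f(v):
    d=model(v);k=list(m); return (projw(cw,w['p'],w['q'],[d[i] for i in k])-np.array([m[i] for i in k])).ravel()
s=least_squares(f,[.545,-.087,.29,-2],loss="soft_l1"); print(s.x,np.degrees(s.x[2:]),"handle",180+np.degrees(s.x[2]+s.x[3]))
print(list(zip(m,f(s.x).reshape(-1,2).round(1).tolist())))
for name,ks in (("base",["c0","c1","c2","c3"]),("lids",["l1","l2","l3","l4","l5","ball"])):
    m0=dict(m); m={k:m0[k] for k in ks}
    g=least_squares(lambda v:np.r_[f(v),1e-3*(v-s.x)],s.x); print(name,g.x,np.degrees(g.x[2]),np.degrees(g.x[2]+g.x[3])+180); m=m0
E
python3 fitw.py
```

```text
[ 0.54415347 -0.0857643   0.31123079 -2.00936699] [  17.8322107  -115.12824777] handle 82.70396293327384
[('c0', [-0.6, -5.2]), ('c1', [-5.7, -0.8]), ('c2', [-0.7, 4.5]), ('c3', [5.0, 1.4]), ('ball', [0.0, -3.3]), ('l1', [-0.9, -0.9]), ('l2', [-1.4, 1.2]), ('l3', [0.7, 2.5]), ('l4', [1.1, 0.8]), ('l5', [1.9, -0.2])]
base [ 0.54480467 -0.08642528  0.30123665 -2.00936699] 17.25958875739667 82.13134098717218
lids [ 0.54391902 -0.08585007 -1.03755109 -0.65994101] -59.44729839235528 82.74086672445233
```

Centre and angles agree between cameras to about 1.5 mm and 0.5°, but there is a scale residual on the plinth. I'll rectify the wrist view onto the plinth and lid planes to check it.

```bash
cat > rect.py <<'E'
from plant import ctrl
from h import *
import cv2,sys
tag=sys.argv[1]; cx,cy=.5445,-.0862
cw=ctrl.get_calibration("wrist"); w=np.load(tag+".npz"); im=cv2.imread(f"pics/{tag}.png")
N=400; S=.00075 # m/px ; up=+x, left=+y
i,j=np.mgrid[0:N,0:N]
out=[]
for h in (.024,.138):
    P=np.c_[(cx+(N/2-i)*S).ravel(),(cy+(N/2-j)*S).ravel(),np.full(N*N,h)]
    uv=projw(cw,w['p'],w['q'],P).astype(np.float32)
    o=cv2.remap(im,uv[:,0].reshape(N,N),uv[:,1].reshape(N,N),cv2.INTER_CUBIC)
    cv2.circle(o,(N//2,N//2),2,(0,0,255),-1); out.append(o)
cv2.imwrite(f"pics/{tag}r.png",np.hstack(out))
E
python3 rect.py w2
```

```text
(no output)
```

View pics/w2r.png

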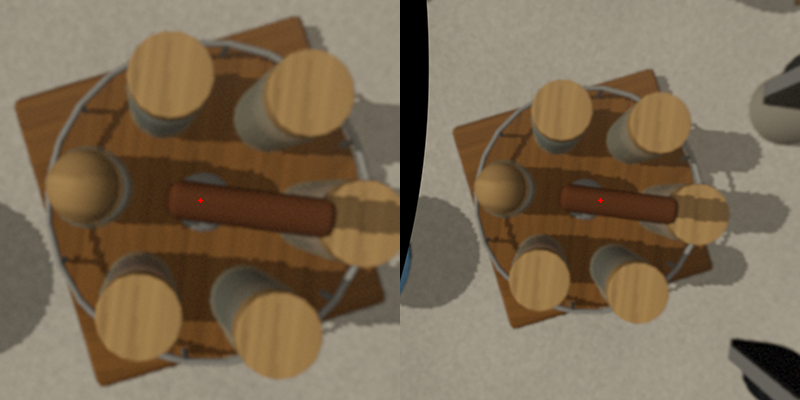

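```bash
python3 st.py 0.5442 -0.0864 0.195
```

```text
t 5.125 pos [ 0.54   -0.1263  0.2824] zang -7.77 q [-4.130e-01 -4.000e-03  1.840e+00 -1.000e-03  1.305e+00 -2.770e-01] F [-0.76 -1.02 -0.26] Mz [ 0.03  0.02 -0.06] op 84.9
[-5.e-04 -5.e-04 -1.e+00]
units xyz [ 3.5   1.61 -0.05]
```

{"fn": "move_arm", "kwargs": {"commands": [0,0.55,0,-0.05,0,0.55,0,0,0,0.5,-0.03,0,0.5,0,0,0,0.5,0,0,0,0.5,0,0,0,0.5,0,0,0,0.5,0,0,0,0.5,0,0,0,0.45,0,0,0,0,0,0,0,0,0,0,0]}}

```text
time: 6.62
eef_pos: [0.545, -0.0863, 0.1967]
tcp_rot: [0.046, 0.705, -0.047, 0.706]
contact_force: [0.4, -0.8, 0.6]
opening: 0.994
```

```bash
python3 st.py 0.5442 -0.0864 0.195
python3 - <<'E'
from plant import ctrl
import cv2,numpy as np
s=ctrl.get_state(); np.savez("w3.npz",p=s['eef_pos'],q=s['tcp_rot'])
im=ctrl.read_camera("wrist")[:,:,::-1]; cv2.imwrite("pics/w3.png",im); cv2.imwrite("pics/w3z.png",cv2.resize(im,(800,600),interpolation=cv2.INTER_CUBIC))
E
```

```text
t 6.625 pos [ 0.545  -0.0863  0.1967] zang -7.54 q [-0.341  0.066  1.93   0.     1.145 -0.21 ] F [ 0.4  -0.77  0.58] Mz [ 0.02 -0.03 -0.03] op 84.9
[ 8.e-04 -2.e-04 -1.e+00]
units xyz [ 0.07 -0.01 -0.03]
```

View pics/w3z.png

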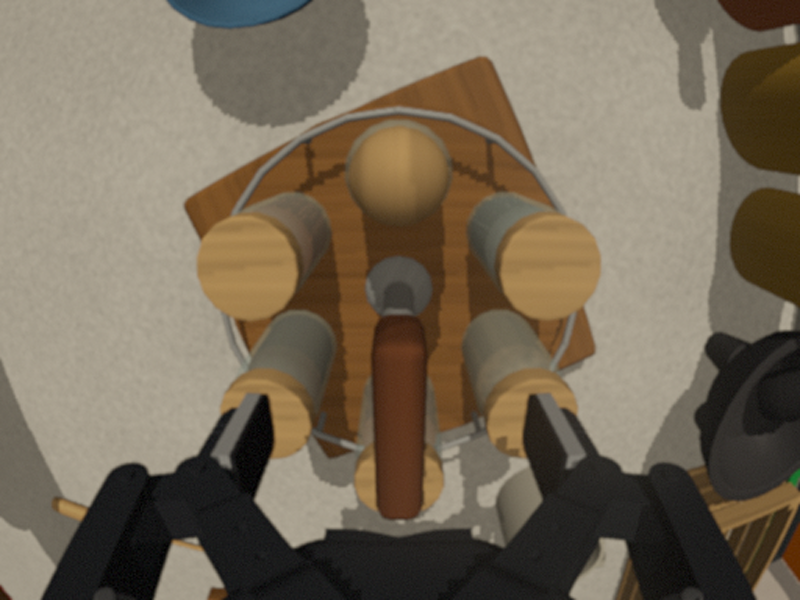

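The handle, at (400, 318–518), sits centred between the open pads. Gripping it now.

{"fn": "move_arm", "kwargs": {"commands": [0,0,0,0,0,0,0,0,0,0,0,0,0,0,0,0,0,0,0,0,0,0,0,0,0,0,0,0,0,0,0,0], "jaw": 0, "force": 45}}

```text
time: 7.68
eef_pos: [0.5452, -0.0863, 0.1965]
tcp_rot: [0.046, 0.705, -0.047, 0.706]
contact_force: [4.9, -0.1, -0.2]
opening: 0.179
```

```bash
python3 st.py 0.5442 -0.0864 0.195
```

```text
t 7.675 pos [ 0.5452 -0.0863  0.1965] zang -7.54 q [-0.341  0.067  1.93   0.     1.144 -0.21 ] F [ 4.9  -0.07 -0.2 ] Mz [ 0.05 -0.51  0.07] op 15.3
[ 1.6e-03 -2.0e-04 -1.0e+00]
units xyz [ 0.06 -0.01 -0.04]
```

{"fn": "move_arm", "kwargs": {"commands": [0,0,0,-0.1,0,0,0,-0.2,0,0,0,-0.3,0,0,0,-0.4,0,0,0,-0.5,0,0,0,-0.5,0,0,0,-0.5,0,0,0,-0.5,0,0,0,-0.5,0,0,0,-0.5,0,0,0,-0.5,0,0,0,-0.5,0,0,0,-0.5,0,0,0,-0.5,0,0,0,-0.5,0,0,0,-0.5,0,0,0,-0.5,0,0,0,-0.5,0,0,0,-0.5,0,0,0,-0.5]}}

```text
time: 10.18
eef_pos: [0.5448, -0.0865, 0.1965]
tcp_rot: [-0.228, 0.669, 0.228, 0.67]
contact_force: [3.5, -1.4, -0.7]
opening: 0.177
```

```bash
python3 st.py 0.5442 -0.0864 0.195
```

```text
t 10.175 pos [ 0.5448 -0.0865  0.1965] zang 37.57 q [-0.341  0.066  1.93  -0.     1.144 -0.997] F [ 3.54 -1.37 -0.74] Mz [-0.03 -0.52 -0.06] op 15.1
[ 4.e-04 -5.e-04 -1.e+00]
units xyz [ 0.06  0.02 -0.02]
```

Turned 45° with low forces. Continuing.

{"fn": "move_arm", "kwargs": {"commands": [0,0,0,-0.5,0,0,0,-0.5,0,0,0,-0.5,0,0,0,-0.5,0,0,0,-0.5,0,0,0,-0.5,0,0,0,-0.5,0,0,0,-0.5,0,0,0,-0.5,0,0,0,-0.5,0,0,0,-0.5,0,0,0,-0.5,0,0,0,-0.5,0,0,0,-0.5,0,0,0,-0.5,0,0,0,-0.5,0,0,0,-0.5,0,0,0,-0.5,0,0,0,-0.5,0,0,0,-0.5]}}

```text
time: 12.68
eef_pos: [0.5446, -0.0869, 0.1965]
tcp_rot: [-0.49, 0.511, 0.489, 0.51]
contact_force: [2.1, -2.2, 0.5]
opening: 0.175
```

{"fn": "move_arm", "kwargs": {"commands": [0,0,0,-0.5,0,0,0,-0.5,0,0,0,-0.5,0,0,0,-0.5,0,0,0,-0.5,0,0,0,-0.4,0,0,0,-0.3,0,0,0,-0.3,0,0,0,-0.2,0,0,0,-0.1,0,0,0,-0.05,0,0,0,0,0,0,0,0]}}

```text
time: 14.3
eef_pos: [0.5446, -0.087, 0.1965]
tcp_rot: [0.568, -0.422, -0.567, -0.421]
contact_force: [2.3, -4.6, 1.4]
opening: 0.176
```

```bash
python3 st.py 0.5442 -0.0864 0.195;  python3 - <<'E'
from plant import ctrl
import cv2,numpy as np
s=ctrl.get_state(); np.savez("w4.npz",p=s['eef_pos'],q=s['tcp_rot'])
im=ctrl.read_camera("wrist")[:,:,::-1]; cv2.imwrite("pics/w4.png",im); cv2.imwrite("pics/w4z.png",cv2.resize(im,(800,600),interpolation=cv2.INTER_CUBIC))
im=ctrl.read_camera("top")[:,:,::-1]; cv2.imwrite("pics/t4.png",cv2.resize(im[60:240,140:380],None,fx=3.3,fy=3.3,interpolation=cv2.INTER_CUBIC))
E
python3 rect.py w4
```

```text
t 14.3 pos [ 0.5446 -0.087   0.1965] zang 106.77 q [-3.420e-01  6.600e-02  1.930e+00 -2.000e-03  1.145e+00 -2.204e+00] F [ 2.31 -4.59  1.39] Mz [-0.68 -0.25  0.01] op 15.0
[-3.0e-04 -1.8e-03 -1.0e+00]
units xyz [0.06 0.01 0.03]
```

View pics/w4z.png

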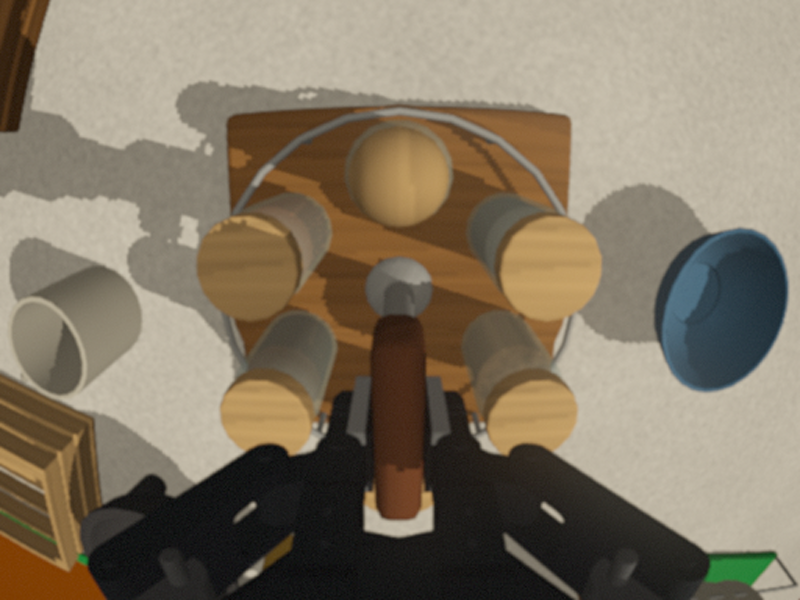

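View pics/w4r.png

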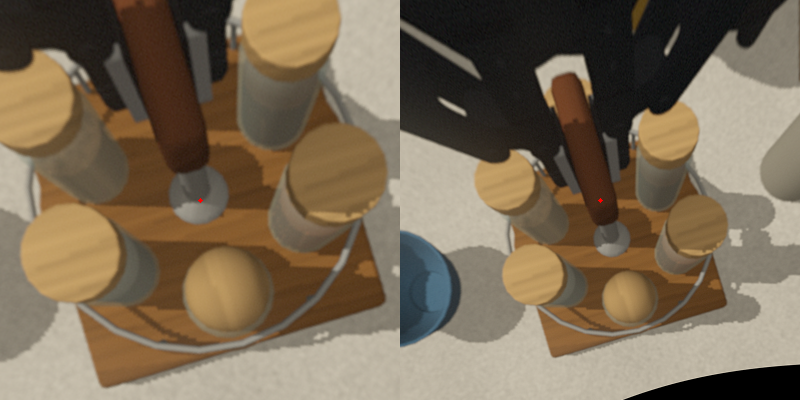

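View pics/t4.png

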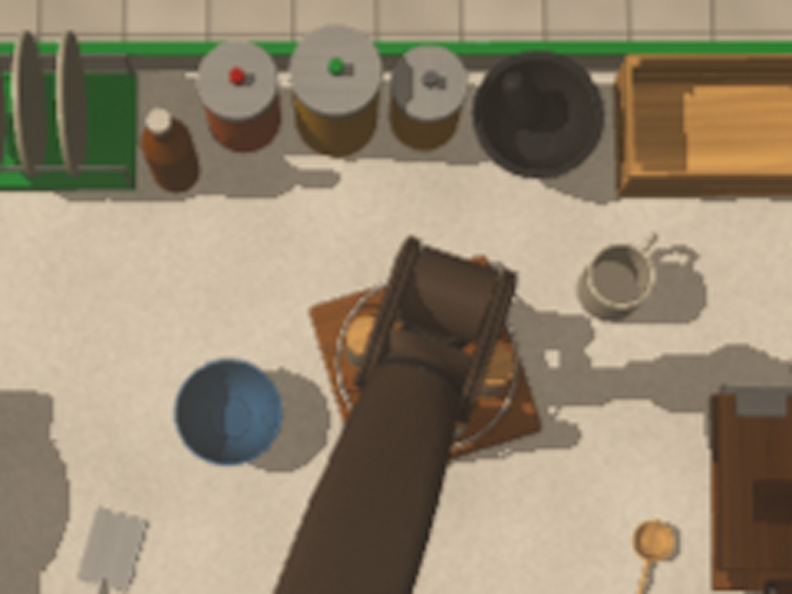

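In the wrist view the salt ball is centred at (399,175). The front edge of the plinth is level, from (228,117) to (571,116), and its midpoint is at column 399.5. I'll measure the edge at sub-pixel level.

```bash
cat > chk.py <<'E'
from plant import ctrl
from h import *
import cv2,sys
tag=sys.argv[1]
w=np.load(tag+".npz"); cw=ctrl.get_calibration("wrist"); im=cv2.imread(f"pics/{tag}.png").astype(float)
sat=cv2.GaussianBlur(im[:,:,2]-im[:,:,0],(0,0),1.0)  # red-blue: wood vs. shelf
# pixel -> plane
def ray(uv,h):
    K=cw["camera_matrix"]; m=cw["mount"]; M=R.from_quat(w['q']).as_matrix()
    d=(np.asarray(uv)-K[:2,2])/K[0,0]; r=np.hypot(*d.T); x=np.c_[d*(np.sin(r)/r)[:,None],np.cos(r)]
    x=x@m[:3,:3].T@M.T; o=M@m[:3,3]+w['p']; return o+x*((h-o[2])/x[:,2])[:,None]
def edge(cols_or_rows,vert,lo,hi):
    pts=[]
    for c in cols_or_rows:
        p=sat[lo:hi,c] if vert else sat[c,lo:hi]
        g=abs(np.diff(p)); k=g.argmax(); 
        if 0<k<len(g)-1: dk=(g[k+1]-g[k-1])/2/(2*g[k]-g[k-1]-g[k+1]); e=lo+k+.5+dk; pts.append((c,e) if vert else (e,c))
    return np.array(pts)
def ang(pts):
    P=ray(pts,.024)[:,:2]; vx,vy,x,y=cv2.fitLine(P.astype(np.float32)*1000,cv2.DIST_HUBER,0,.01,.01).ravel(); return np.degrees(np.arctan2(vy,vx))%180,P.mean(0)
f=edge(range(155,360),True,58,90); a,c=ang(f); print("front edge dir -> yaw",(a-90+90)%180-90, "rows",f[::40,1].round(1))
for lo,hi in((135,160),(350,378)):
    e=edge(range(80,105),False,lo,hi); a,c=ang(e); print("side yaw",(a+90)%180-90,e[::8,0].round(1),c)
g=cv2.cvtColor(im.astype(np.uint8),cv2.COLOR_BGR2GRAY)
E
python3 chk.py w4
python3 - <<'E'
import cv2
im=cv2.imread('pics/w4.png'); cv2.imwrite('pics/w4c.png',cv2.resize(im[55:205,120:390],None,fx=2.9,fy=2.9,interpolation=cv2.INTER_CUBIC))
E
```

```text
front edge dir -> yaw 19.069427 rows [72.7 83.1 70.8 77.3 85.3 73.6]
side yaw 16.896576 [145.3 145.2 145.7 146.1] [ 0.48556212 -0.22035618]
side yaw 17.081848 [364.8 364.7 364.5 364.2] [ 0.42117346 -0.00646055]
```

View pics/w4c.png

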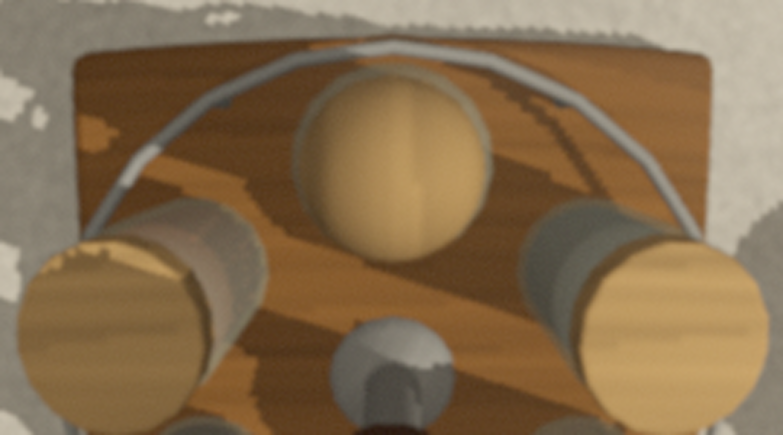

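The ball, the post foot, the midpoint between the lids and the plinth's midline all fall on crop column 393 ±1. The plinth side edges give a yaw of about 16.9–17.1°, and the handle is at 16.8°. That is square to within about 0.3°, so I'm handing in while still gripping.

```bash
python3 st.py; python3 -c "
from plant import ctrl
print(ctrl.sign_off())"
```

```text
t 14.4 pos [ 0.5446 -0.087   0.1965] zang 106.78 q [-3.420e-01  6.600e-02  1.930e+00 -2.000e-03  1.145e+00 -2.204e+00] F [ 1.91 -5.38  0.91] Mz [-0.73 -0.25  0.01] op 15.5
[-3.0e-04 -1.7e-03 -1.0e+00]
the job is handed in; nothing more can be done
None
```

The salt jar now stands over the middle of the front side of the base, and the arm is still holding the handle at a 45 N grip setting. I gripped the handle from above, turned the carousel about 114° anticlockwise at no more than about 20°/s, and handed in at 14.4 s.

**Alignment:** In the last wrist picture the salt ball, post foot and plinth midline fall on the same image column. The gripped handle is at 16.8° and the plinth's side edges read 16.9–17.1°, so the jar is within about 0.3° of square.

**Grip and forces:** The opening was steady at about 15 mm on the 16 mm handle. The force on the wrist was under 6 N at every reading.

**Other things on the shelf:** In the last top view the bowl, mug, spoon and spatula are where they were. The visible edge of the tortilla press has not moved. That crop did not cover the comal, and the arm never went near it.

**Checks that disagreed:**
- The automatic fit of the plinth's front edge gave 19°. It had picked up the wire rail and shadows, so I dropped it and used the side edges and corners instead.
- The plinth measured about 220 mm across in the wrist view, where 230 mm is given. The difference is the same on all sides, so it does not affect the angle.

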